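Fit the circuit deck inside a robot controller

ROBOT

A 7-joint arm with a two-finger parallel gripper is mounted at the origin on the work surface. World frame = base frame: x ahead of the robot, y to its left, z up, the work surface at z = 0. Lengths are in m, angles in rad, forces in N, time in s.
With the tool pointing down it reaches from about 0.425 to 0.925 m from the base axis. Payload 6.8 kg.
Tool frame: the origin (TCP) lies between the finger pads; the fingertips stand 22 mm ahead of it and the grasp point (between the pads) lies 3 mm ahead of it; z points along the fingers, y is the direction in which the jaws open and shut (so a half turn about z gives the same grasp; the last joint's range is limited). The gripper opens to 88 mm and grips with 3 to 60 N. Pads are 20 mm wide; open, the fingers measure 115 mm over their backs; the gripper's body (75 mm by 178 mm) begins 61 mm behind the grasp point.
Start: joints at [-0.108, 0.477, 0.022, 1.555, -0.011, 1.109, -0.083], TCP at [0.675, 0, 0.245] pointing down, gripper open.
Joint ranges: [-2.96, 2.96], [-0.34, 2.1], [-1.41, 1.46], [0.24, 2.44], [-1.37, 4.51], [0.17, 1.92], [-2.96, 2.96]. Speed limits (rad/s): [2.39, 2.39, 3.14, 3.14, 3.14, 3.14, 3.14].

INTERFACE

Orientations are given as a unit quaternion [x, y, z, w].
In Python, from rig import env gives the robot as it stands.
- The arm moves only by the shell command python3 -m handwheel 'ROWS' [FORCE]. ROWS is JSON, a list of rows, each an object of numbers: "hand": the closure, from 0 (fully open) to 1 (shut); "tx", "ty", "tz": the shift along the world's x, y, z in mm; "roll": the turn about the world's z in degrees. In form: [{"hand": .., "tx": .., "ty": .., "tz": .., "roll": ..}, ...]. A call has 1 to 20 rows; each row is the pose to reach, as a shift and turn from the pose commanded when the call began; what a row does not reach only later rows make up. A row lasts 1/8 s, in which the tool goes at most 62.5 mm and 10.7 degrees, less where a joint would pass 70% of its speed; a pose out of reach is approached as far as the arm can. A call with a gripper value outside its range is refused whole. The fingers move at their own pace and stop on an object; FORCE is the grip in N (left out, the last holds). Time passes only in rows, so rows that repeat a pose let the fingers close. It gives the time, the measured TCP pose, the force and the opening at its end, in the units of the state.
- env.get_obs(): the state, without advancing time (a new reading comes with each control period).
- env.capture(name): name is "scene" or "side" or "wrist"; returns a dict with "frame" (480x640x3 uint8, red, green, blue), "intrinsics" (3x3 intrinsics, pixels), "k1" (the pictures are not rectified: a ray, as slopes to the right and down, at radius r is drawn at 1 + k1 r^2 times it, then the intrinsics apply), "world_to_cam" (4x4, takes a point from world to camera coordinates). Camera axes: x right, y down, z forward; pixel columns grow to the right and rows downward; lengths in m; the calibration is good to about 2 mm. A picture is of the moment at which its call begins. There is no depth.
- env.sign_off(): hands the job in, once; it reports no verdict.
The state is a dict: "clock": time; "q": joint angles; "joint_velocities": joint speeds; "joint_efforts": joint torques, N m; "tool_pos": TCP position; "tool_rot": TCP orientation; "force": force on the tool from outside, world axes, zero at the start; "moment": the same for the moment, N m; "opening": finger opening in m.
Only numpy, scipy, OpenCV 4.12 (cv2) and the standard library are available. Lean on these libraries where they do the work, as an engineer would, in place of code of your own. Each camera call takes 0.05 s, during which the arm holds its last target. There are 200 camera calls.

TASK

Lift the dust cover off the controller housing and set it down flat, right way up, on the bench. Then take the circuit deck from its sloping stand, tilt it through the housing's opening low end first under the wider end of the rim (the deep pocket), and settle it flat on the ledges inside, both short ends under the rim; do not let either part drop, do not force the deck, and leave the other things on the bench alone.

Things in the scene. Friction and masses are not known exactly. Their poses are not given: they have to be found in the camera images.
- housing: White open-topped controller box fixed to the bench, 102 mm high. Origin on the bench under the centre of its opening; z up; outer walls at x -111 and +86, y +-59 mm, 6 mm thick. Opening: a straight shaft x -65 to +65, y -53 to +53 mm, from the top down to z = 60 mm. Below that the rim overhangs a pocket at each short end; the deep one is at -x, where the rim is 46 mm wide (21 at +x). The cover lies on it.
- deep_rim (a point): Middle of the lower edge of the rim at the -x end of the opening (housing x = -65, z = 60 mm). Behind it, under the rim, the deep pocket reaches 40 mm further in -x, to the wall at x = -105. The first ledge, below it, spans x = -105 to -45 and the whole width. The deck's low end goes in here first, tilted about 32 degrees (20 is the least that passes), well back into the pocket.
- shallow_rim (a point): The same at the +x end (housing x = +65, z = 60 mm). Its pocket is only 15 mm deep, to the wall at x = +80; second ledge from x = +45 to +80. The deck's other end swings down past this rim last; then the deck, flat, is slid to +x till its centre is under the opening's (within 10 mm). Against the +x wall it is centred: 15 mm under each rim.
- opening (a point): Centre of the opening, level with the housing's top (z = 102 mm). Through it the two flat aluminium ledges can be seen. Their tops are level with one another, 26 to 36 mm above the bench; that height differs each time and is not reported: feel for it with the deck. Press lightly; under 80 N.
- deck: Loose aluminium plate 160 (x) x 90 (y) x 5 mm, flat dark boards on it (under 4 mm high), and an upright black grip rib across the middle, 12 (x) x 60 (y) mm, 50 mm tall above the plate. About 0.3 kg. Origin: centre of the underside; z the normal on the rib side; -x the low end. Good grip at z = 41 mm. Starts on the stand, sloping 32 degrees, rib up. Symmetrical.
- cover: Loose white plate 150 (x) x 116 (y) x 5 mm on two 8 mm feet ribs (hanging in the opening), with a black bar grip across the middle, 12 (x) x 60 (y) mm, 32 mm tall above the plate. About 0.25 kg. Origin: centre, at the ribs' undersides (z = 0 when on the bench); bar top at z = 45, good grip at z = 36 mm. The bench between housing and stand (around x = 0.57 m) is clear for it.
- stand: Fixed sloping aluminium rest on dark rails, 190 x 70 mm, carrying the deck with its low end to -x against a toe stop. Origin: on the bench under the deck; the deck's underside centre is 66 mm above it. Upper end about 0.11 m high.
- motor: Bystander: square motor 42 x 42 x 70 mm high, loose; origin under its centre.
- driver: Bystander: screwdriver lying on the bench, loose; origin under it.
- jar: Bystander: jar 60 mm wide, 75 mm high, loose; origin under its centre.
- gear: Bystander: steel gear 90 mm wide, 25 mm high, loose; origin under its centre.
- link: Bystander: white arm link 170 mm long, 14 mm high, loose; origin under its centre.
- block: Bystander: wooden cube, 40 mm, loose; origin under its centre.
There are look-alikes about, which are no part of the job. What is shaped like the deck but turquoise is not meant.

How it is judged:
On the way, in this order (a step that is already met when the one before it is completed fails the run):
1. the dust cover stands flat and released on the bench, clear of the housing (height (world z) of cover below 0.006 m and angle between cover's own z axis and vertical below 0.05 rad and linear speed of cover below 0.02 m/s and horizontal distance between cover and housing above 0.12 m and contact force between the fingers and cover below 0.1 N), for 0.2 s.
2. the deck is inside the housing's opening, tilted (z of deck in the frame of housing below 0.095 m and horizontal distance between deck and housing below 0.05 m and angle between deck's own z axis and vertical above 0.25 rad), for 0.1 s.
At the end, for the whole second after the job is handed in: Cover flat (0.05 rad), right way up, at rest on the bench, 120 mm or more from the housing's origin. Deck released, at rest, level (0.035 rad), rib up, underside 20-42 mm high, centred in the opening to 10 mm in x and 12 mm in y, lengthwise to 0.12 rad (height (world z) of cover below 0.006 m and angle between cover's own z axis and vertical below 0.05 rad and linear speed of each of cover, deck below 0.02 m/s and horizontal distance between cover and housing above 0.12 m and x of deck in the frame of housing between -0.01 and 0.01 m and y of deck in the frame of housing between -0.012 and 0.012 m and z of deck in the frame of housing between 0.02 and 0.042 m and angle between deck's own z axis and vertical below 0.035 rad and angle between the x axis of deck and the x axis of housing, either way round below 0.12 rad and contact force between the fingers and deck below 0.1 N); the robot touches nothing.
It fails at once if the deck falls or is thrown inside the housing (faster than 0.3 m/s) (z of deck in the frame of housing below 0.095 m and horizontal distance between deck and housing below 0.06 m and linear speed of deck above 0.3 m/s).
It fails at once if the cover is dropped on the bench (faster than 0.5 m/s just above it) (height (world z) of cover below 0.03 m and linear speed of cover above 0.5 m/s).
It fails at once if the deck is forced against the rim or walls of the housing (over 80 N) (contact force between deck and housing above 80 N).
It fails at once if the deck is forced down on the ledges (over 80 N) (contact force between deck and ledge above 80 N).
It fails at once if a bystander is moved more than 40 mm (distance of any of motor, driver, jar, gear, link, block from where it was at the start of the episode above 0.04 m).
It also fails if it takes over 59 s, if anything falls off the work surface, if the arm or the gripper's body presses on something with over 40 N, if the wrist force passes 120 N, or if a joint passes its speed limit or range.

## Working session

There is one attempt and no reset: what is moved stays moved. The work goes in short steps, Python scripts to look and compute and a shell command to move; the robot and the scene stay as the last step left them, time stands still between calls to the robot, and variables do not carry over. Pictures are saved under pics/ and viewed, about 8 in all and at most 12, crops included, and the job is handed in when it is done.

```bash
mkdir -p pics; ls; cat > h.py <<'E'
import numpy as np,cv2,json
from rig import env
def cap(n,f=None):
    c=env.capture(n); c={k:(np.array(v) if not np.isscalar(v) else v) for k,v in c.items()}
    if f: cv2.imwrite('pics/'+f,c['frame'][:,:,::-1])
    return c
def ray(c,px):
    K=c['intrinsics']; u=(np.array(px,float)-K[:2,2])/[K[0,0],K[1,1]]
    p=u.copy()
    for _ in range(30): p=u/(1+c['k1']*(p@p))
    T=c['world_to_cam']; R=T[:3,:3]; o=-R.T@T[:3,3]; return o,R.T@np.array([p[0],p[1],1])
def at(c,px,z):
    o,d=ray(c,px); return o+d*(z-o[2])/d[2]
def proj(c,P):
    T=c['world_to_cam']; q=T[:3,:3]@np.array(P,float)+T[:3,3]; p=q[:2]/q[2]; p=p*(1+c['k1']*(p@p)); K=c['intrinsics']
    return p*[K[0,0],K[1,1]]+K[:2,2]
def tri(c1,p1,c2,p2):
    (a,d),(b,e)=ray(c1,p1),ray(c2,p2); s=np.linalg.lstsq(np.c_[d,-e],b-a,rcond=None)[0]
    return (a+d*s[0]+b+e*s[1])/2, np.linalg.norm(a+d*s[0]-b-e*s[1])
E
python3 - <<'E'
from h import *
for n in('scene','side','wrist'):
    c=cap(n,n+'0.png'); np.save(n+'0.npy',c,allow_pickle=True)
    T=c['world_to_cam'];print(n,-T[:3,:3].T@T[:3,3],c['intrinsics'][0,0])
o=env.get_obs();print(o['tool_rot'],o['force'],o['opening'])
E
```

```text
pics
scene [1.44709168 0.35352492 1.13479041] 524.1963933681564
side [0.18221701 1.00478331 0.83918415] 587.1931372207821
wrist [0.67552545 0.07106556 0.38334444] 345.13867460779795
[ 7.07100349e-01  7.07112908e-01 -5.04440276e-04 -4.20582757e-04] [-0.68707368 -0.40446673 -0.81732816] 0.0880965527101659
```

View pics/scene0.png

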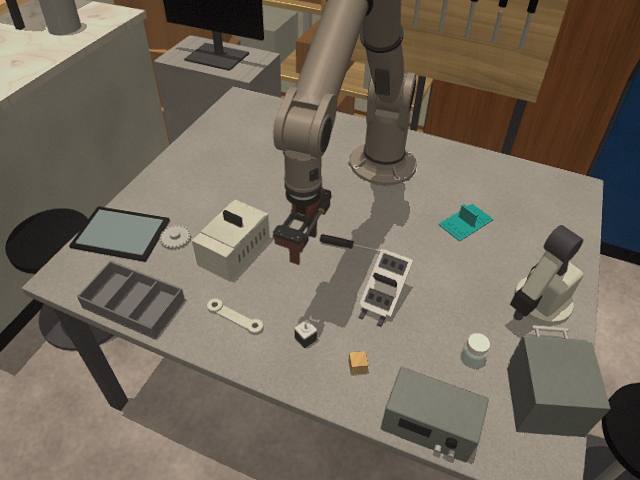

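View pics/side0.png

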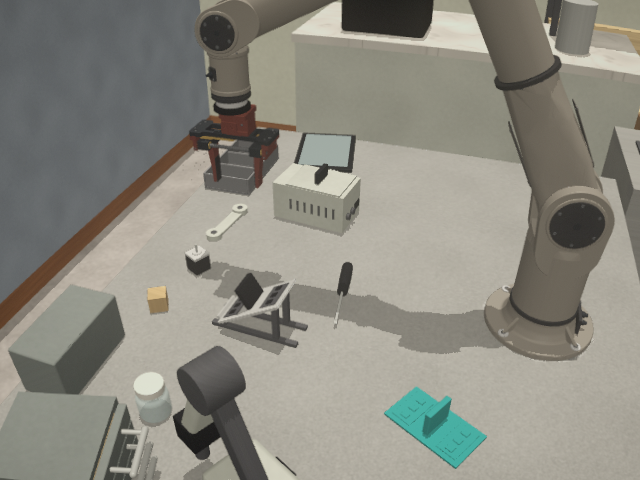

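```bash
python3 - <<'E'
import cv2,numpy as np
s=cv2.imread('pics/scene0.png');d=cv2.imread('pics/side0.png')
f=lambda i,x,y:cv2.resize(i[y:y+75,x:x+100],(400,300),interpolation=cv2.INTER_CUBIC)
cv2.imwrite('pics/c1.png',np.vstack([np.hstack([f(s,182,200),f(d,268,160)]),np.hstack([f(s,335,247),f(d,208,268)])]))
E
```

```text
(no output)
```

View pics/c1.png

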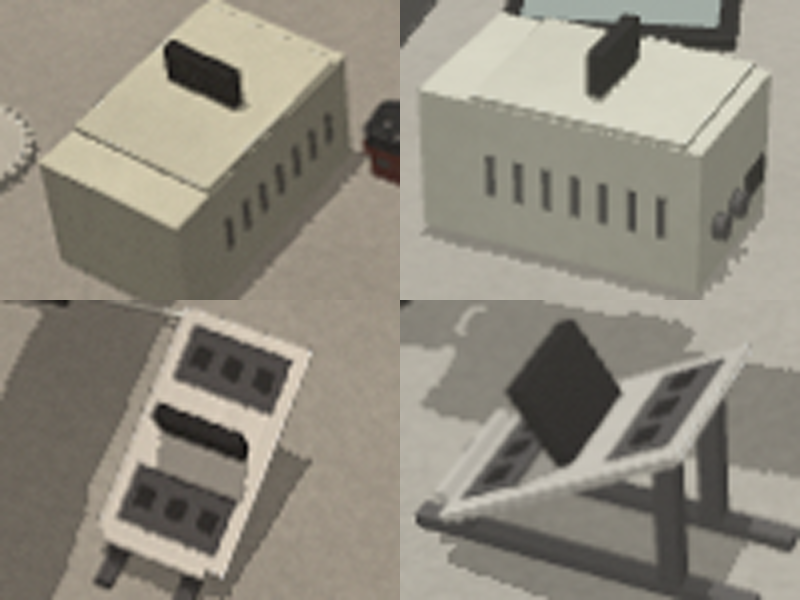

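```bash
cat > fit.py <<'E'
from h import *
from scipy.optimize import least_squares
S=np.load('scene0.npy',allow_pickle=True).item();D=np.load('side0.npy',allow_pickle=True).item()
a=lambda u,v:(182+u/4,200+v/4);b=lambda u,v:(268+(u-400)/4,160+v/4)
c=lambda u,v:(335+u/4,247+(v-300)/4);d=lambda u,v:(208+(u-400)/4,268+(v-300)/4)
def Rz(t):return np.array([[np.cos(t),-np.sin(t),0],[np.sin(t),np.cos(t),0],[0,0,1]])
def Ry(t):return np.array([[np.cos(t),0,np.sin(t)],[0,1,0],[-np.sin(t),0,np.cos(t)]])
def fit(obs,p0,f):
    r=lambda p:np.concatenate([proj(C,f(p,np.array(m)/1e3))-px for C,px,m in obs])
    s=least_squares(r,p0,loss='soft_l1');print(s.x,np.degrees(s.x[2]));print(r(s.x).reshape(-1,2).round(1).tolist());return s.x
# housing frame: -x end toward world +x
fh=lambda p,m:Rz(p[2])@m+[p[0],p[1],0]
H=[(S,a(40,163),(-111,-59,102)),(S,a(180,230),(-111,59,102)),(S,a(345,62),(86,59,102)),(S,a(210,0),(86,-59,102)),
(D,b(418,92),(-111,59,102)),(D,b(697,157),(86,59,102)),(D,b(770,72),(86,-59,102))]
H=[(C,px,(m[0],-m[1],m[2])) for C,px,m in H]
for o in at(S,H[0][1],.102),at(S,H[1][1],.102),at(S,H[2][1],.102),at(S,H[3][1],.102),at(D,H[4][1],.102),at(D,H[5][1],.102),at(D,H[6][1],.102):print(o.round(3))
fit(H,[.7,-.2,np.pi],fh)
fd=lambda p,m:Rz(p[2])@(Ry(-np.radians(32))@m)+[p[0],p[1],.066]
E_=[(S,c(183,308),(80,45,5)),(S,c(312,352),(80,-45,5)),(D,d(745,347),(80,-45,5)),
(S,c(155,403),(0,30,55)),(S,c(247,435),(0,-30,55)),(D,d(570,320),(0,30,55)),(D,d(508,390),(0,-30,55)),(D,d(565,467),(0,-30,5))]
p=at(S,c(200,420),.1);print(p)
fit(E_,[p[0],p[1],np.pi],fd)
E
python3 fit.py
```

```text
[ 0.672 -0.333  0.102]
[ 0.686 -0.215  0.102]
[ 0.498 -0.189  0.102]
[ 0.48  -0.31   0.102]
[ 0.678 -0.216  0.102]
[ 0.487 -0.191  0.102]
[ 0.47  -0.309  0.102]
[ 0.56677423 -0.26204728  3.02625106] 173.39141376555344
[[0.3, -0.6], [0.0, -0.8], [0.1, -2.6], [0.6, -1.1], [-1.9, -0.3], [-0.2, -0.5], [-1.6, -0.5]]
[0.57756747 0.18775229 0.1       ]
[0.55882558 0.18971888 3.12192498] 178.87312513309547
[[-0.2, -2.2], [-0.3, -2.5], [-15.9, 26.3], [-0.0, 0.3], [-0.8, -0.0], [-2.2, -0.3], [0.8, 0.3], [0.5, 0.4]]
```

```bash
python3 - <<'E'
from h import *
S=np.load('scene0.npy',allow_pickle=True).item();D=np.load('side0.npy',allow_pickle=True).item()
for p in [(322,238),(353,243),(383,250)]:print('drS',at(S,p,.012).round(3))
for p in [(347,265),(343,290),(336,325)]:print('drD',at(D,p,.012).round(3))
E
python3 -m handwheel '[{"hand":0,"tx":-56,"ty":-130,"tz":0,"roll":-3},{"hand":0,"tx":-110,"ty":-260,"tz":0,"roll":-6.6},{"hand":0,"tx":-110,"ty":-260,"tz":0,"roll":-6.6},{"hand":0,"tx":-110,"ty":-260,"tz":0,"roll":-6.6},{"hand":0,"tx":-110,"ty":-260,"tz":0,"roll":-6.6},{"hand":0,"tx":-110,"ty":-260,"tz":0,"roll":-6.6},{"hand":0,"tx":-110,"ty":-260,"tz":0,"roll":-6.6},{"hand":0,"tx":-110,"ty":-260,"tz":0,"roll":-6.6}]' 30
python3 -c "
from h import *
c=cap('wrist','w1.png');np.save('w1.npy',c,allow_pickle=True);print(env.get_obs()['tool_pos'])"
```

```text
drS [ 0.436 -0.046  0.012]
drS [0.418 0.046 0.012]
drS [0.408 0.136 0.012]
drD [ 0.436 -0.054  0.012]
drD [0.421 0.037 0.012]
drD [0.405 0.149 0.012]
clock: 1.15
tool_pos: [0.5659, -0.2579, 0.2445]
tool_rot: [0.746, 0.666, 0.0, -0.0]
force: [0.2, 0.5, 0.1]
opening: 0.0878
[ 0.56586454 -0.25812782  0.24451123]
```

View pics/w1.png

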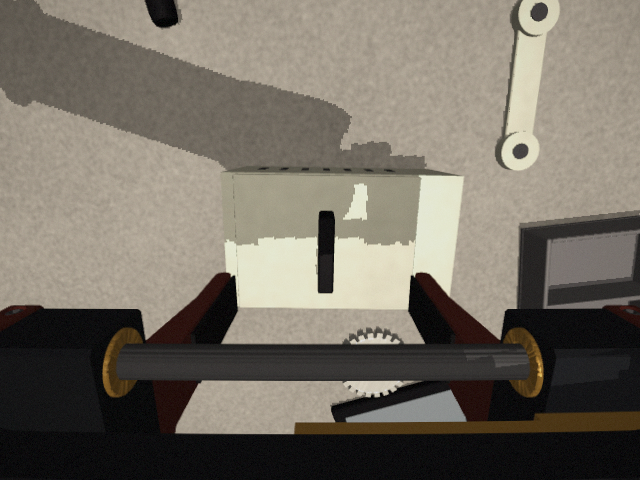

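```bash
python3 - <<'E'
from h import *
c=np.load('w1.npy',allow_pickle=True).item()
for p,z in [((327,212),.139),((326,293),.139),((225,172),.102),((463,176),.102),((420,174),.107),((237,174),.107),((410,306),.107)]:print(p,at(c,p,z).round(4))
T=c['world_to_cam'];print(T[:3,:3].round(3))
g=c['frame'].mean(2)[205:300,305:350]<40
ys,xs=np.nonzero(g);print(xs.min()+305,xs.max()+305,ys.min()+205,ys.max()+205)
for y in (215,235,255,275,290):
    r=np.nonzero(g[y-205])[0]+305;print(y,r.min(),r.max())
E
```

```text
(327, 212) [ 0.5726 -0.232   0.139 ]
(326, 293) [ 0.565  -0.2945  0.139 ]
(225, 172) [ 0.4942 -0.197   0.102 ]
(463, 176) [ 0.6848 -0.2216  0.102 ]
(420, 174) [ 0.6488 -0.2157  0.107 ]
(237, 174) [ 0.5048 -0.1995  0.107 ]
(410, 306) [ 0.6356 -0.329   0.107 ]
[[ 0.994 -0.112 -0.001]
 [-0.108 -0.959  0.261]
 [-0.03  -0.259 -0.965]]
318 334 211 292
215 319 333
235 319 333
255 318 333
275 318 332
290 318 332
```

```bash
python3 -m handwheel '[{"hand":0,"tx":3,"ty":-5,"tz":-40,"roll":-0.2},{"hand":0,"tx":3,"ty":-5,"tz":-80,"roll":-0.2},{"hand":0,"tx":3,"ty":-5,"tz":-105,"roll":-0.2},{"hand":0,"tx":3,"ty":-5,"tz":-111,"roll":-0.2},{"hand":0.5,"tx":3,"ty":-5,"tz":-111,"roll":-0.2},{"hand":1,"tx":3,"ty":-5,"tz":-111,"roll":-0.2},{"hand":1,"tx":3,"ty":-5,"tz":-111,"roll":-0.2},{"hand":1,"tx":3,"ty":-5,"tz":-111,"roll":-0.2},{"hand":1,"tx":3,"ty":-5,"tz":-111,"roll":-0.2},{"hand":1,"tx":3,"ty":-5,"tz":-111,"roll":-0.2},{"hand":1,"tx":3,"ty":-5,"tz":-111,"roll":-0.2}]' 40
```

```text
clock: 2.58
tool_pos: [0.568, -0.265, 0.1336]
tool_rot: [0.748, 0.664, -0.0, -0.0]
force: [-0.4, -0.3, 0.7]
opening: 0.0215
```

```bash
python3 -m handwheel '[{"hand":1},{"hand":1},{"hand":1},{"hand":1}]' 40; python3 -m handwheel '[{"hand":1,"tz":15},{"hand":1,"tz":40},{"hand":1,"tz":70},{"hand":1,"tz":70}]' 40
```

```text
invalid input
invalid input
```

```bash
python3 -m handwheel '[{"hand":1,"tx":0,"ty":0,"tz":0,"roll":0},{"hand":1,"tx":0,"ty":0,"tz":0,"roll":0},{"hand":1,"tx":0,"ty":0,"tz":0,"roll":0},{"hand":1,"tx":0,"ty":0,"tz":15,"roll":0},{"hand":1,"tx":0,"ty":0,"tz":40,"roll":0},{"hand":1,"tx":0,"ty":0,"tz":70,"roll":0},{"hand":1,"tx":0,"ty":0,"tz":70,"roll":0},{"hand":1,"tx":0,"ty":0,"tz":70,"roll":0}]' 40
```

```text
clock: 3.58
tool_pos: [0.5675, -0.2647, 0.2029]
tool_rot: [0.748, 0.664, -0.0, -0.0]
force: [-0.7, 0.8, -2.5]
opening: 0.012
```

```bash
python3 -m handwheel '[{"hand":1,"tx":3,"ty":50,"tz":10,"roll":0},{"hand":1,"tx":8,"ty":105,"tz":10,"roll":0},{"hand":1,"tx":12,"ty":165,"tz":0,"roll":0},{"hand":1,"tx":15,"ty":215,"tz":-20,"roll":0},{"hand":1,"tx":15,"ty":235,"tz":-60,"roll":0},{"hand":1,"tx":15,"ty":235,"tz":-100,"roll":0},{"hand":1,"tx":15,"ty":235,"tz":-130,"roll":0},{"hand":1,"tx":15,"ty":235,"tz":-148,"roll":0},{"hand":1,"tx":15,"ty":235,"tz":-155,"roll":0},{"hand":1,"tx":15,"ty":235,"tz":-160,"roll":0},{"hand":1,"tx":15,"ty":235,"tz":-162,"roll":0},{"hand":1,"tx":15,"ty":235,"tz":-163,"roll":0},{"hand":1,"tx":15,"ty":235,"tz":-164,"roll":0},{"hand":1,"tx":15,"ty":235,"tz":-164,"roll":0}]' 40
```

```text
clock: 5.32
tool_pos: [0.5831, -0.03, 0.0399]
tool_rot: [0.748, 0.664, 0.0, 0.0]
force: [-0.2, -0.2, -1.9]
opening: 0.0114
```

```bash
python3 -m handwheel '[{"hand":1,"tx":0,"ty":0,"tz":-1,"roll":0},{"hand":1,"tx":0,"ty":0,"tz":-1,"roll":0},{"hand":1,"tx":0,"ty":0,"tz":-1,"roll":0}]' 40
```

```text
clock: 5.7
tool_pos: [0.5832, -0.03, 0.0396]
tool_rot: [0.748, 0.664, 0.0, 0.0]
force: [-2.5, -0.4, 6.1]
opening: 0.012
```

Contact felt. Release and rise, then go above the stand with the jaws turned 90°.

```bash
python3 -m handwheel '[{"hand":0.7,"tx":0,"ty":0,"tz":0,"roll":0},{"hand":0,"tx":0,"ty":0,"tz":0,"roll":0},{"hand":0,"tx":0,"ty":0,"tz":0,"roll":0},{"hand":0,"tx":0,"ty":0,"tz":0,"roll":0},{"hand":0,"tx":0,"ty":0,"tz":20,"roll":0},{"hand":0,"tx":0,"ty":0,"tz":60,"roll":0},{"hand":0,"tx":0,"ty":0,"tz":120,"roll":0},{"hand":0,"tx":0,"ty":0,"tz":180,"roll":0},{"hand":0,"tx":0,"ty":40,"tz":220,"roll":10},{"hand":0,"tx":0,"ty":80,"tz":220,"roll":20},{"hand":0,"tx":0,"ty":120,"tz":220,"roll":30},{"hand":0,"tx":0,"ty":150,"tz":220,"roll":40},{"hand":0,"tx":0,"ty":180,"tz":220,"roll":50},{"hand":0,"tx":0,"ty":200,"tz":220,"roll":60},{"hand":0,"tx":0,"ty":210,"tz":220,"roll":70},{"hand":0,"tx":0,"ty":220,"tz":220,"roll":80},{"hand":0,"tx":0,"ty":220,"tz":220,"roll":90},{"hand":0,"tx":0,"ty":220,"tz":220,"roll":95},{"hand":0,"tx":0,"ty":220,"tz":220,"roll":95}]' 40
python3 -c "
from h import *
c=cap('wrist','w2.png');np.save('w2.npy',c,allow_pickle=True);o=env.get_obs();print(o['tool_pos'],o['force'],o['q'])
c=cap('side','s2.png');np.save('s2.npy',c,allow_pickle=True)"
```

```text
clock: 8.07
tool_pos: [0.5829, 0.1898, 0.2585]
tool_rot: [0.016, 1.0, -0.0, -0.0]
force: [0.5, -0.4, 0.4]
opening: 0.0879
[0.58298833 0.18978862 0.25851307] [0.85069372 0.67661182 0.20619279] [-0.16155164  0.38550011 -0.33396564  1.67637994  0.13840852  1.10325735
  1.00181129]
```

View pics/w2.png

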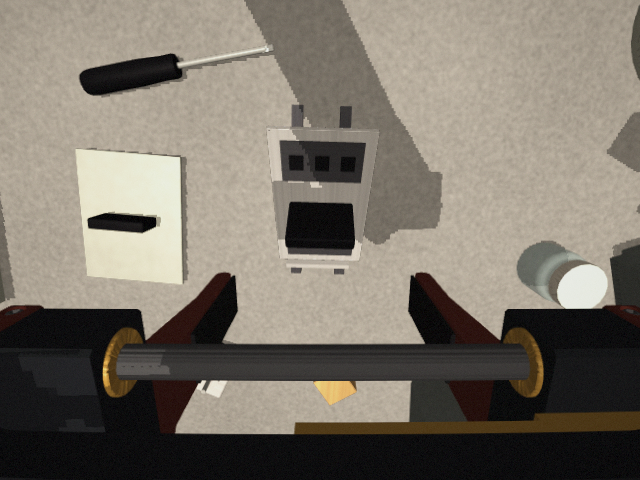

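```bash
cat > f2.py <<'E'
from h import *
from scipy.optimize import least_squares
c=np.load('w2.npy',allow_pickle=True).item()
def Rz(t):return np.array([[np.cos(t),-np.sin(t),0],[np.sin(t),np.cos(t),0],[0,0,1]])
def Ry(t):return np.array([[np.cos(t),0,np.sin(t)],[0,1,0],[-np.sin(t),0,np.cos(t)]])
f=lambda p,m:Rz(p[2])@(Ry(-np.radians(32))@(np.array(m)/1e3))+[p[0],p[1],.066]
O=[((285,247),(6,30,55)),((355,249),(6,-30,55)),((267,130),(80,45,5)),((379,130),(80,-45,5)),((289,203),(6,30,5)),((354,204),(6,-30,5))]
r=lambda p:np.concatenate([proj(c,f(p,m))-px for px,m in O])
s=least_squares(r,[.56,.19,3.12],loss='soft_l1').x;print(s,np.degrees(s[2]),r(s).reshape(-1,2).round(1).tolist())
for z in(41,38): print('grip',f(s,(0,0,z)))
E
python3 f2.py
```

```text
[0.56540827 0.18879181 3.08524536] 176.77153783948017 [[-0.1, -5.5], [0.7, -5.9], [-1.0, 1.1], [0.6, 3.9], [0.5, -0.2], [-1.1, 0.3]]
grip [0.58710048 0.18756821 0.10076997]
grip [0.58551325 0.18765774 0.09822583]
```

```bash
python3 -m handwheel '[{"hand":0,"tx":4,"ty":-2,"tz":-50,"roll":-0.7},{"hand":0,"tx":4,"ty":-2,"tz":-100,"roll":-0.7},{"hand":0,"tx":4,"ty":-2,"tz":-140,"roll":-0.7},{"hand":0,"tx":4,"ty":-2,"tz":-154,"roll":-0.7},{"hand":0.1,"tx":4,"ty":-2,"tz":-154,"roll":-0.7},{"hand":0.2,"tx":4,"ty":-2,"tz":-154,"roll":-0.7},{"hand":0.3,"tx":4,"ty":-2,"tz":-154,"roll":-0.7},{"hand":1,"tx":4,"ty":-2,"tz":-154,"roll":-0.7},{"hand":1,"tx":4,"ty":-2,"tz":-154,"roll":-0.7},{"hand":1,"tx":4,"ty":-2,"tz":-154,"roll":-0.7},{"hand":1,"tx":4,"ty":-2,"tz":-154,"roll":-0.7}]' 40
```

```text
clock: 9.55
tool_pos: [0.5879, 0.1878, 0.1061]
tool_rot: [0.022, 1.0, 0.0, 0.001]
force: [-2.2, -3.0, 7.2]
opening: 0.0598
```

```bash
python3 -m handwheel '[{"hand":1,"tx":0,"ty":0,"tz":4,"roll":0},{"hand":1,"tx":0,"ty":0,"tz":10,"roll":0},{"hand":1,"tx":0,"ty":0,"tz":30,"roll":0},{"hand":1,"tx":0,"ty":0,"tz":60,"roll":0},{"hand":1,"tx":0,"ty":0,"tz":100,"roll":0},{"hand":1,"tx":0,"ty":0,"tz":130,"roll":0},{"hand":1,"tx":0,"ty":0,"tz":130,"roll":0},{"hand":1,"tx":0,"ty":0,"tz":130,"roll":0}]' 40
python3 - <<'E'
from h import *
c=cap('side','s3.png');np.save('s3.npy',c,allow_pickle=True)
o=env.get_obs();print(o['tool_pos'],o['force'],o['moment'])
u,v=proj(c,o['tool_pos']).astype(int);print(u,v)
x0,y0=max(u-110,0),max(v-70,0)
cv2.imwrite('pics/s3c.png',cv2.resize(c['frame'][y0:y0+150,x0:x0+200,::-1],None,fx=4,fy=4,interpolation=cv2.INTER_CUBIC));print(x0,y0)
E
```

```text
clock: 10.55
tool_pos: [0.5864, 0.1877, 0.2338]
tool_rot: [0.022, 1.0, -0.0, -0.001]
force: [-1.1, 0.3, -3.1]
opening: 0.0597
[0.58610643 0.18753942 0.23322324] [-0.3024047   0.40317155 -2.68666463] [ 0.11432206 -0.10340226 -0.01852008]
238 230
128 160
```

View pics/s3c.png

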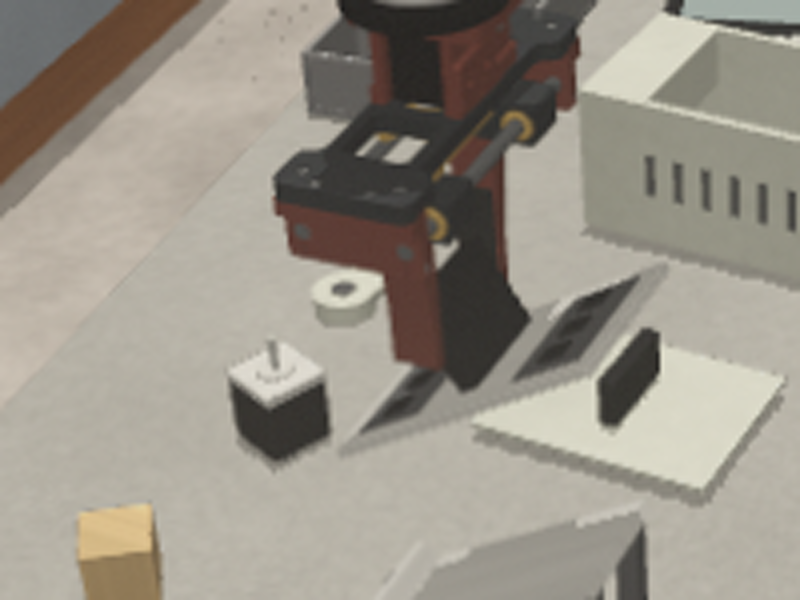

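```bash
cat > f3.py <<'E'
from h import *
from scipy.optimize import least_squares
from f2 import Rz,Ry
c=np.load('s3.npy',allow_pickle=True).item()
f=lambda p,m:Rz(np.radians(177.5))@(Ry(-p[2])@(np.array(m)/1e3))+[p[0],.1876,p[1]]
q=lambda u,v:(128+u/4,160+v/4)
O=[(q(340,453),(-80,-45,0)),(q(590,375),(80,-45,2)),(q(665,267),(80,45,5)),(q(468,390),(0,-30,5)),(q(528,320),(6,30,5))]
r=lambda p:np.concatenate([proj(c,f(p,m))-px for px,m in O])
s=least_squares(r,[.565,.195,.55],loss='soft_l1').x;print(s,np.degrees(s[2]),r(s).reshape(-1,2).round(1).tolist())
print(f(s,(0,0,41)))
E
python3 f3.py|tail -2; python3 - <<'E'
from h import *
c=cap('scene','sc4.png');np.save('sc4.npy',c,allow_pickle=True);d=np.load('s3.npy',allow_pickle=True).item()
f=lambda i,x,y:cv2.resize(i['frame'][y:y+100,x:x+100,::-1],(400,400),interpolation=cv2.INTER_CUBIC)
cv2.imwrite('pics/c4.png',np.hstack([f(c,182,190),f(d,268,150)]))
E
```

```text
[0.56045473 0.19159387 0.52141855] 29.875082146966903 [[-1.8, 0.6], [0.7, 0.2], [0.0, -0.9], [-0.3, 0.5], [0.6, -0.3]]
[0.58085783 0.18670918 0.22714552]
```

View pics/c4.png

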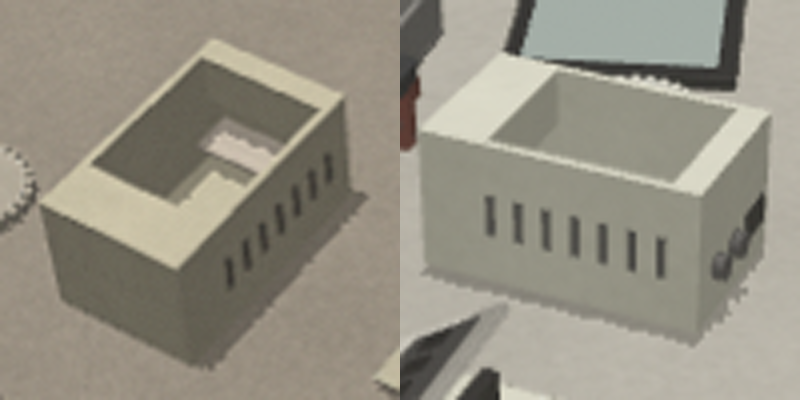

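```bash
python3 - <<'E'
from h import *
from scipy.optimize import least_squares
S=np.load('sc4.npy',allow_pickle=True).item();D=np.load('s3.npy',allow_pickle=True).item()
a=lambda u,v:(182+u/4,190+v/4);b=lambda u,v:(268+(u-400)/4,150+v/4)
A=[((92,165),-65,53),((182,207),-65,-53),((322,108),65,-53),((203,58),65,53),((40,207),-111,59),((180,270),-111,-59),((345,98),86,-59),((210,39),86,59)]
B=[((420,132),-111,-59),((697,195),86,-59),((770,112),86,59),((503,54),-111,59),((490,140),-65,-53),((560,72),-65,53),((738,108),65,53),((678,185),65,-53)]
OA=[(S,a(*p),x,y) for p,x,y in A];OB=[(D,b(*p),x,y) for p,x,y in B]
def g(p,x,y):
    t=p[2];return np.array([p[0]+(np.cos(t)*x-np.sin(t)*y)/1e3,p[1]+(np.sin(t)*x+np.cos(t)*y)/1e3,.102])
for O in(OA,OB,OA+OB):
    r=lambda p:np.concatenate([proj(C,g(p,x,y))-px for C,px,x,y in O])
    s=least_squares(r,[.56,-.26,3.03],loss='soft_l1').x;print(s.round(4),np.degrees(s[2]).round(2),np.abs(r(s)).max().round(1),r(s).std().round(2))
E
```

```text
[ 0.5696 -0.2611  3.0233] 173.22 7.7 2.13
[ 0.5609 -0.2627  3.0117] 172.56 1.6 0.57
[ 0.5634 -0.2638  3.0151] 172.75 7.7 1.77
```

```bash
python3 -m handwheel '[{"hand":1,"tx":0,"ty":-20,"tz":0,"roll":0},{"hand":1,"tx":-2,"ty":-60,"tz":0,"roll":-0.5},{"hand":1,"tx":-4,"ty":-105,"tz":0,"roll":-1},{"hand":1,"tx":-6,"ty":-155,"tz":0,"roll":-1.5},{"hand":1,"tx":-8,"ty":-205,"tz":0,"roll":-2},{"hand":1,"tx":-10,"ty":-255,"tz":0,"roll":-2.5},{"hand":1,"tx":-12,"ty":-305,"tz":0,"roll":-3},{"hand":1,"tx":-13,"ty":-355,"tz":0,"roll":-3.5},{"hand":1,"tx":-14,"ty":-400,"tz":0,"roll":-4},{"hand":1,"tx":-15,"ty":-435,"tz":0,"roll":-4.5},{"hand":1,"tx":-15,"ty":-451,"tz":0,"roll":-4.5},{"hand":1,"tx":-15,"ty":-451,"tz":-15,"roll":-4.5},{"hand":1,"tx":-15,"ty":-451,"tz":-30,"roll":-4.5},{"hand":1,"tx":-15,"ty":-451,"tz":-44,"roll":-4.5},{"hand":1,"tx":-15,"ty":-451,"tz":-44,"roll":-4.5},{"hand":1,"tx":-15,"ty":-451,"tz":-44,"roll":-4.5}]' 40
python3 - <<'E'
from h import *
o=env.get_obs();print(o['tool_pos'],o['force'])
c=cap('scene');d=cap('side')
np.save('sc5.npy',c,allow_pickle=True);np.save('s5.npy',d,allow_pickle=True)
f=lambda i,x,y:cv2.resize(i['frame'][y:y+110,x:x+100,::-1],(400,440),interpolation=cv2.INTER_CUBIC)
cv2.imwrite('pics/c5.png',np.hstack([f(c,182,180),f(d,268,130)]))
E
```

```text
clock: 12.65
tool_pos: [0.5724, -0.2626, 0.1909]
tool_rot: [0.061, 0.998, 0.0, 0.0]
force: [0.1, -0.1, -1.9]
opening: 0.0601
[ 0.57240771 -0.26256994  0.19086616] [ 0.07649548 -0.07162667 -1.9484591 ]
```

View pics/c5.png

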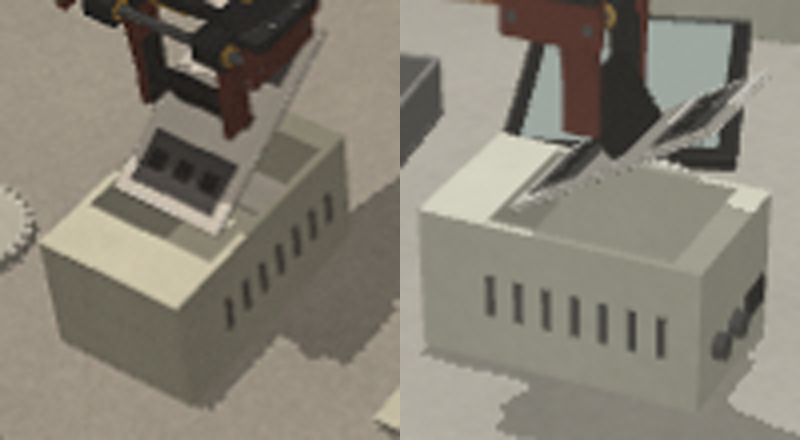

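```bash
python3 - <<'E'
from h import *
c=np.load('sc5.npy',allow_pickle=True).item();d=np.load('s5.npy',allow_pickle=True).item()
t=np.radians(173)
def h(P,o):
    v=P[:2]-o;return (np.array([np.cos(t)*v[0]+np.sin(t)*v[1],-np.sin(t)*v[0]+np.cos(t)*v[1]])*1e3).round(1)
# low end upper-face corners, z~.113 ; scene and side with their own housing fits
for p in[(228,232),(118,183)]:print('scene',h(at(c,(182+p[0]/4,180+p[1]/4),.112),np.array([.5696,-.2611])))
print('side',h(at(d,(268+(515-400)/4,130+207/4),.112),np.array([.5609,-.2627])))
for p in[(92,205)]:print('rimedge scene',h(at(c,(182+p[0]/4,180+p[1]/4),.102),np.array([.5696,-.2611])))
print('rimedge side',h(at(d,(268+(490-400)/4,130+220/4),.102),np.array([.5609,-.2627])))
E
```

```text
scene [-43.1 -51.2]
scene [-44.5  42.3]
side [-49.3 -45.2]
rimedge scene [-63.7  51.6]
rimedge side [-64.4 -50.9]
```

```bash
python3 -m handwheel '[{"hand":1,"tx":1,"ty":-1,"tz":-8,"roll":0},{"hand":1,"tx":2,"ty":-2,"tz":-18,"roll":0},{"hand":1,"tx":2,"ty":-2,"tz":-28,"roll":0},{"hand":1,"tx":2,"ty":-2,"tz":-38,"roll":0},{"hand":1,"tx":2,"ty":-2,"tz":-48,"roll":0},{"hand":1,"tx":2,"ty":-2,"tz":-56,"roll":0},{"hand":1,"tx":2,"ty":-2,"tz":-62,"roll":0},{"hand":1,"tx":2,"ty":-2,"tz":-62,"roll":0}]' 40
python3 -m handwheel '[{"hand":1,"tx":4,"ty":-0.5,"tz":-2,"roll":0},{"hand":1,"tx":8,"ty":-1,"tz":-5,"roll":0},{"hand":1,"tx":12,"ty":-1.5,"tz":-7,"roll":0},{"hand":1,"tx":12,"ty":-1.5,"tz":-7,"roll":0}]' 40
```

```text
clock: 13.75
tool_pos: [0.5738, -0.2649, 0.1282]
tool_rot: [0.061, 0.998, 0.0, -0.0]
force: [0.2, 0.2, -2.0]
opening: 0.0598
clock: 14.25
tool_pos: [0.5864, -0.2664, 0.1215]
tool_rot: [0.061, 0.998, 0.0, -0.0]
force: [0.6, -0.4, -2.4]
opening: 0.06
```

```bash
python3 -m handwheel '[{"hand":1,"tx":4,"ty":-0.5,"tz":-3,"roll":0},{"hand":1,"tx":7,"ty":-1,"tz":-5,"roll":0},{"hand":1,"tx":7,"ty":-1,"tz":-5,"roll":0}]' 40
python3 -m handwheel '[{"hand":1,"tx":2,"ty":-0.2,"tz":-2,"roll":0},{"hand":1,"tx":4,"ty":-0.5,"tz":-3,"roll":0},{"hand":1,"tx":4,"ty":-0.5,"tz":-3,"roll":0}]' 40
```

```text
clock: 14.62
tool_pos: [0.5932, -0.2674, 0.1164]
tool_rot: [0.061, 0.998, 0.0, -0.0]
force: [0.1, -0.7, -3.3]
opening: 0.0596
clock: 15.0
tool_pos: [0.5972, -0.2679, 0.1136]
tool_rot: [0.061, 0.998, 0.0, 0.0]
force: [0.3, 0.7, -2.5]
opening: 0.0595
```

```bash
for i in 1 ; do python3 -m handwheel '[{"hand":1,"tx":1,"ty":0,"tz":-1.5,"roll":0},{"hand":1,"tx":2,"ty":-0.2,"tz":-3,"roll":0},{"hand":1,"tx":2,"ty":-0.2,"tz":-3,"roll":0}]' 40; done
python3 -m handwheel '[{"hand":1,"tx":0,"ty":0,"tz":-1.5,"roll":0},{"hand":1,"tx":0,"ty":0,"tz":-3,"roll":0},{"hand":1,"tx":0,"ty":0,"tz":-3,"roll":0}]' 40
```

```text
clock: 15.38
tool_pos: [0.5984, -0.2682, 0.1119]
tool_rot: [0.061, 0.998, 0.0, -0.001]
force: [-5.6, 2.2, 8.4]
opening: 0.0595
clock: 15.75
tool_pos: [0.5983, -0.2685, 0.1114]
tool_rot: [0.062, 0.998, -0.0, -0.0]
force: [-12.2, 4.5, 25.0]
opening: 0.0596
```

```bash
python3 -m handwheel '[{"hand":1,"tx":0,"ty":0,"tz":1.5,"roll":0},{"hand":1,"tx":0,"ty":0,"tz":1.5,"roll":0},{"hand":1,"tx":0,"ty":0,"tz":0,"roll":0},{"hand":1,"tx":0,"ty":0,"tz":0,"roll":0}]' 15
python3 -m handwheel '[{"hand":1,"tx":0,"ty":0,"tz":-1,"roll":0},{"hand":1,"tx":0,"ty":0,"tz":-2,"roll":0},{"hand":1,"tx":0,"ty":0,"tz":-3,"roll":0},{"hand":1,"tx":0,"ty":0,"tz":-3,"roll":0}]' 15
```

```text
clock: 16.25
tool_pos: [0.598, -0.2688, 0.1093]
tool_rot: [0.062, 0.998, -0.0, -0.001]
force: [-7.9, 1.4, 11.6]
opening: 0.06
clock: 16.75
tool_pos: [0.5974, -0.2687, 0.1063]
tool_rot: [0.062, 0.998, -0.0, -0.001]
force: [-10.1, 1.8, 14.4]
opening: 0.0596
```

```bash
python3 -m handwheel '[{"hand":1,"tx":0,"ty":0,"tz":-1,"roll":0},{"hand":1,"tx":0,"ty":0,"tz":-2,"roll":0},{"hand":1,"tx":0,"ty":0,"tz":-3,"roll":0},{"hand":1,"tx":0,"ty":0,"tz":-4,"roll":0},{"hand":1,"tx":0,"ty":0,"tz":-5,"roll":0}]' 10
python3 - <<'E'
from h import *
o=env.get_obs();print(o['tool_pos'],o['force'])
c=cap('scene');d=cap('side')
np.save('sc6.npy',c,allow_pickle=True);np.save('s6.npy',d,allow_pickle=True)
f=lambda i,x,y:cv2.resize(i['frame'][y:y+110,x:x+100,::-1],(400,440),interpolation=cv2.INTER_CUBIC)
cv2.imwrite('pics/c6.png',np.hstack([f(c,182,180),f(d,268,130)]))
E
```

```text
clock: 17.38
tool_pos: [0.6007, -0.2692, 0.1028]
tool_rot: [0.061, 0.998, -0.001, 0.002]
force: [-2.5, 0.6, 14.9]
opening: 0.0603
[ 0.60066383 -0.26924348  0.10284122] [-2.53997844  0.60292471 14.8715378 ]
```

View pics/c6.png

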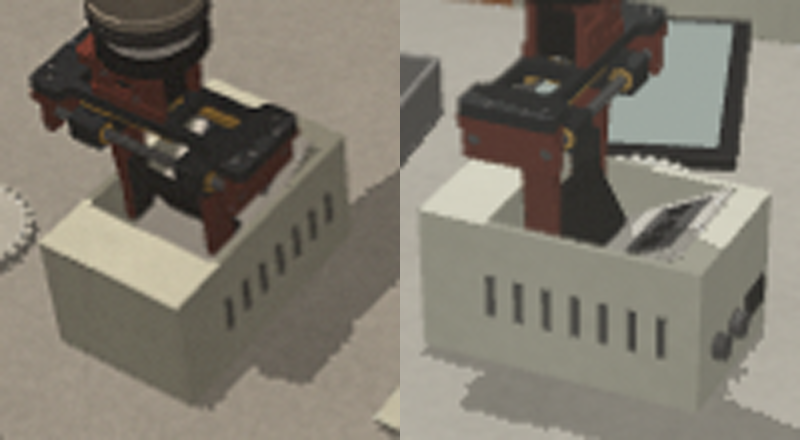

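```bash
python3 - <<'E'
from h import *
d=np.load('s6.npy',allow_pickle=True).item()
t=np.radians(173)
def h(P,o):
    v=P[:2]-o;return (np.array([np.cos(t)*v[0]+np.sin(t)*v[1],-np.sin(t)*v[0]+np.cos(t)*v[1]])*1e3).round(1)
for z in(.08,.09,.1,.11,.12):print(z,h(at(d,(268+(735-400)/4,130+190/4),z),np.array([.5609,-.2627])),h(at(d,(268+(625-400)/4,130+248/4),z-.03),np.array([.5609,-.2627])))
def P(x,y,z):
    return np.array([.5609+(np.cos(t)*x-np.sin(t)*y)/1e3,-.2627+(np.sin(t)*x+np.cos(t)*y)/1e3,z/1e3])
for th in (31,26,22,18):
  for xc in(-80,-85,-90):
    a=np.radians(th); zc=33
    q=lambda x,y,z:P(xc+(80+x)*np.cos(a)-z*np.sin(a),y,zc+(80+x)*np.sin(a)+z*np.cos(a))
    g=lambda p:((proj(d,p)-[268,130])*4+[400,0]).round(0)
    print(th,xc,'hi far',g(q(80,45,5)),'hi near',g(q(80,-45,5)),'rib near base',g(q(6,-30,5)),'rib top near',g(q(6,-30,55)), 'rib far base',g(q(6,30,5)))
im=d['frame'][:,:,::-1]
cv2.imwrite('pics/c7.png',cv2.resize(im[165:205,290:365],None,fx=10,fy=10,interpolation=cv2.INTER_CUBIC))
E
```

```text
0.08 [49.  88.2] [-7.5 34.2]
0.09 [55.3 71.1] [-0.7 18.4]
0.1 [61.7 53.9] [6.2 2.6]
0.11 [68.  36.8] [ 13.  -13.1]
0.12 [74.4 19.7] [ 19.8 -28.9]
31 -80 hi far [721. 167.] hi near [667. 230.] rib near base [583. 251.] rib top near [546. 184.] rib far base [621. 209.]
31 -85 hi far [714. 166.] hi near [659. 228.] rib near base [576. 249.] rib top near [539. 182.] rib far base [614. 207.]
31 -90 hi far [706. 164.] hi near [652. 227.] rib near base [569. 248.] rib top near [532. 181.] rib far base [607. 206.]
26 -80 hi far [730. 186.] hi near [677. 249.] rib near base [589. 261.] rib top near [557. 192.] rib far base [626. 219.]
26 -85 hi far [723. 184.] hi near [669. 248.] rib near base [582. 259.] rib top near [550. 191.] rib far base [619. 217.]
26 -90 hi far [716. 183.] hi near [662. 246.] rib near base [575. 257.] rib top near [543. 189.] rib far base [612. 216.]
22 -80 hi far [737. 201.] hi near [684. 265.] rib near base [593. 269.] rib top near [566. 200.] rib far base [630. 227.]
22 -85 hi far [730. 199.] hi near [676. 263.] rib near base [586. 267.] rib top near [559. 198.] rib far base [623. 225.]
22 -90 hi far [722. 198.] hi near [669. 262.] rib near base [579. 266.] rib top near [552. 196.] rib far base [616. 223.]
18 -80 hi far [742. 216.] hi near [690. 281.] rib near base [596. 277.] rib top near [574. 207.] rib far base [633. 235.]
18 -85 hi far [735. 214.] hi near [682. 279.] rib near base [589. 275.] rib top near [567. 206.] rib far base [626. 233.]
18 -90 hi far [728. 213.] hi near [675. 277.] rib near base [582. 274.] rib top near [560. 204.] rib far base [619. 231.]
```

View pics/c7.png

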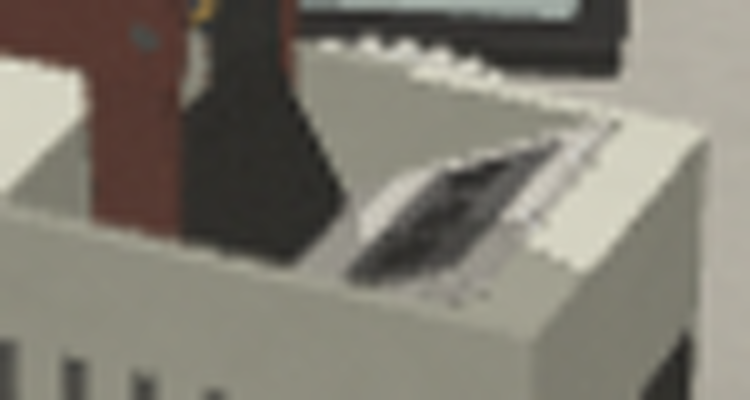

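```bash
python3 -m handwheel '[{"hand":1,"tx":0,"ty":0,"tz":1,"roll":0},{"hand":1,"tx":0,"ty":0,"tz":2,"roll":0},{"hand":1,"tx":0,"ty":0,"tz":4,"roll":0},{"hand":1,"tx":0,"ty":0,"tz":6,"roll":0},{"hand":1,"tx":0,"ty":0,"tz":6,"roll":0}]' 40
python3 -m handwheel '[{"hand":1,"tx":4,"ty":-0.5,"tz":-1,"roll":0},{"hand":1,"tx":8,"ty":-1,"tz":-2,"roll":0},{"hand":1,"tx":10,"ty":-1.2,"tz":-2,"roll":0},{"hand":1,"tx":10,"ty":-1.2,"tz":-2,"roll":0}]' 40
```

```text
clock: 18.1
tool_pos: [0.5984, -0.2679, 0.1051]
tool_rot: [0.061, 0.998, 0.0, -0.001]
force: [0.1, 0.3, -3.4]
opening: 0.0595
clock: 18.6
tool_pos: [0.6092, -0.2693, 0.1036]
tool_rot: [0.061, 0.998, 0.0, -0.0]
force: [0.7, -0.1, -2.9]
opening: 0.0592
```

```bash
python3 -m handwheel '[{"hand":1,"tx":0.5,"ty":0,"tz":-1.5,"roll":0},{"hand":1,"tx":1,"ty":-0.1,"tz":-3,"roll":0},{"hand":1,"tx":1.5,"ty":-0.2,"tz":-4.5,"roll":0},{"hand":1,"tx":2,"ty":-0.2,"tz":-6,"roll":0},{"hand":1,"tx":2,"ty":-0.2,"tz":-6,"roll":0}]' 20
python3 -m handwheel '[{"hand":1,"tx":0,"ty":0,"tz":2,"roll":0},{"hand":1,"tx":3,"ty":-0.4,"tz":2,"roll":0},{"hand":1,"tx":6,"ty":-0.7,"tz":2,"roll":0},{"hand":1,"tx":6,"ty":-0.7,"tz":2,"roll":0}]' 40
```

```text
clock: 19.23
tool_pos: [0.6096, -0.2699, 0.0994]
tool_rot: [0.061, 0.998, -0.0, -0.001]
force: [-9.5, 2.3, 13.7]
opening: 0.0597
clock: 19.73
tool_pos: [0.6173, -0.2705, 0.0997]
tool_rot: [0.061, 0.998, -0.0, 0.0]
force: [-2.3, -0.0, 1.8]
opening: 0.0596
```

```bash
python3 -m handwheel '[{"hand":1,"tx":0,"ty":0,"tz":-1.5,"roll":0},{"hand":1,"tx":0,"ty":0,"tz":-3,"roll":0},{"hand":1,"tx":0,"ty":0,"tz":-4.5,"roll":0},{"hand":1,"tx":0,"ty":0,"tz":-6,"roll":0},{"hand":1,"tx":0,"ty":0,"tz":-6,"roll":0}]' 20
python3 -m handwheel '[{"hand":1,"tx":0,"ty":0,"tz":2,"roll":0},{"hand":1,"tx":3,"ty":-0.4,"tz":2,"roll":0},{"hand":1,"tx":4,"ty":-0.5,"tz":2,"roll":0},{"hand":1,"tx":4,"ty":-0.5,"tz":2,"roll":0}]' 40
python3 - <<'E'
from h import *
o=env.get_obs();print(o['tool_pos'],o['force'])
c=cap('scene');d=cap('side')
np.save('sc8.npy',c,allow_pickle=True);np.save('s8.npy',d,allow_pickle=True)
cv2.imwrite('pics/c8.png',cv2.resize(d['frame'][160:215,290:370,::-1],None,fx=10,fy=10,interpolation=cv2.INTER_CUBIC))
E
```

```text
clock: 20.35
tool_pos: [0.6166, -0.2705, 0.0938]
tool_rot: [0.061, 0.998, -0.0, -0.0]
force: [-4.5, 1.1, 4.7]
opening: 0.0595
clock: 20.85
tool_pos: [0.6207, -0.2705, 0.0952]
tool_rot: [0.061, 0.998, 0.0, -0.0]
force: [-1.5, 1.2, -2.9]
opening: 0.0595
[ 0.62074709 -0.27047274  0.0951879 ] [-1.48842393  1.15882448 -2.8667939 ]
```

View pics/c8.png

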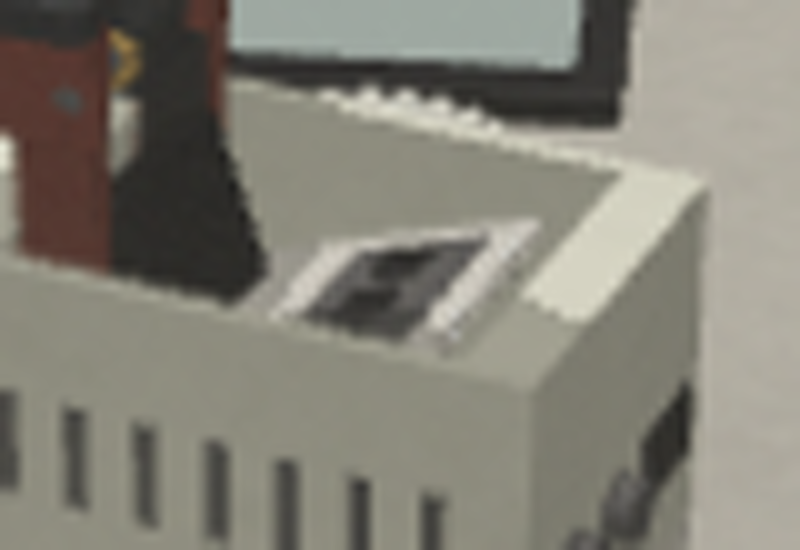

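```bash
python3 - <<'E'
from h import *
from scipy.optimize import least_squares
d=np.load('s8.npy',allow_pickle=True).item();t=np.radians(172.8)
def P(x,y,z):return np.array([.5609+(np.cos(t)*x-np.sin(t)*y)/1e3,-.2627+(np.sin(t)*x+np.cos(t)*y)/1e3,z/1e3])
for zc in(33,35,37):
  def q(p,x,y,z):
    a=p[1];return P(p[0]+(80+x)*np.cos(a)-z*np.sin(a),p[2]+y,zc+(80+x)*np.sin(a)+z*np.cos(a))
  O=[((344.3,182.2),(80,45,5)),((316.8,186.5),(6,30,5))]
  r=lambda p:np.r_[np.concatenate([proj(d,q(p,*m))-px for px,m in O]),p[2]/4]
  s=least_squares(r,[-90,.3,0]).x;print(zc,s,np.degrees(s[1]),r(s).round(1),'hi',s[0]+160*np.cos(s[1]))
  g=q([0,0,0],-80,0,0)
E
```

```text
33 [-107.22679974    0.30882247    0.2660459 ] 17.69422432091368 [-0.3 -0.   0.3  0.1  0.1] hi 45.20394015194677
35 [-107.58431391    0.29534174   -0.12005396] 16.921835107890686 [-0.2  0.1  0.2 -0.1 -0. ] hi 45.48812282168281
37 [-107.92441386    0.28185526   -0.49895852] 16.149116773920856 [-0.2  0.2  0.2 -0.3 -0.1] hi 45.762157869526206
```

```bash
python3 -m handwheel '[{"hand":1,"tx":-1,"ty":0.1,"tz":-2,"roll":0},{"hand":1,"tx":-2,"ty":0.2,"tz":-4,"roll":0},{"hand":1,"tx":-4,"ty":0.5,"tz":-6,"roll":0},{"hand":1,"tx":-6,"ty":0.7,"tz":-8,"roll":0},{"hand":1,"tx":-7,"ty":0.9,"tz":-10,"roll":0},{"hand":1,"tx":-7,"ty":0.9,"tz":-10,"roll":0}]' 15
python3 -m handwheel '[{"hand":1,"tx":-1,"ty":0.1,"tz":-2,"roll":0},{"hand":1,"tx":-2,"ty":0.3,"tz":-4,"roll":0},{"hand":1,"tx":-3,"ty":0.4,"tz":-5,"roll":0},{"hand":1,"tx":-3,"ty":0.4,"tz":-5,"roll":0}]' 15
```

```text
clock: 21.7
tool_pos: [0.6134, -0.2699, 0.0854]
tool_rot: [0.061, 0.998, 0.0, -0.001]
force: [-3.6, 1.7, 2.5]
opening: 0.06
clock: 22.2
tool_pos: [0.6107, -0.2696, 0.0805]
tool_rot: [0.061, 0.998, 0.0, -0.0]
force: [-3.4, 1.7, 1.7]
opening: 0.0601
```

```bash
python3 -m handwheel '[{"hand":1,"tx":-1,"ty":0.1,"tz":-1,"roll":0},{"hand":1,"tx":-1.5,"ty":0.2,"tz":-2,"roll":0},{"hand":1,"tx":-1.5,"ty":0.2,"tz":-2,"roll":0}]' 15
python3 -m handwheel '[{"hand":1,"tx":-0.5,"ty":0.1,"tz":-1,"roll":0},{"hand":1,"tx":-1,"ty":0.1,"tz":-2,"roll":0},{"hand":1,"tx":-1,"ty":0.1,"tz":-2,"roll":0}]' 15
python3 - <<'E'
from h import *
o=env.get_obs();print(o['tool_pos'],o['force'])
d=cap('side');c=cap('scene')
np.save('s9.npy',d,allow_pickle=True)
f=lambda i,x,y:cv2.resize(i['frame'][y:y+55,x:x+60,::-1],(400,367),interpolation=cv2.INTER_CUBIC)
cv2.imwrite('pics/c9.png',np.hstack([f(c,212,190),f(d,300,160)]))
E
```

```text
clock: 22.58
tool_pos: [0.6097, -0.2694, 0.0786]
tool_rot: [0.061, 0.998, -0.0, 0.0]
force: [-2.8, 0.1, 1.6]
opening: 0.06
clock: 22.95
tool_pos: [0.6086, -0.2692, 0.0765]
tool_rot: [0.061, 0.998, -0.0, 0.0]
force: [-2.9, 0.3, 0.9]
opening: 0.06
[ 0.60858822 -0.26922121  0.07654676] [-2.86357405  0.26249217  0.93793353]
```

View pics/c9.png

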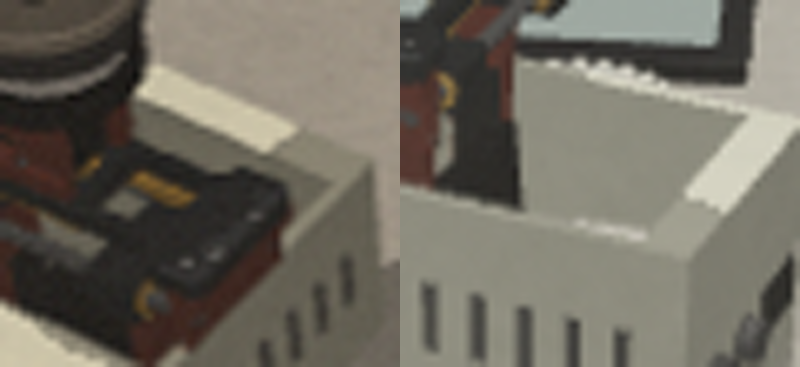

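```bash
python3 - <<'E'
from h import *
d=np.load('s9.npy',allow_pickle=True).item();t=np.radians(172.8)
def P(x,y,z):return np.array([.5609+(np.cos(t)*x-np.sin(t)*y)/1e3,-.2627+(np.sin(t)*x+np.cos(t)*y)/1e3,z/1e3])
for zc in (33,):
 for th in(0,2,4,6,8,10):
  for xc in (-105,-100):
   a=np.radians(th);f=lambda x:proj(d,P(xc+x*np.cos(a)-5*np.sin(a),45,zc+x*np.sin(a)+5*np.cos(a))).round(1)
   print(th,xc,f(160),f(140))
E
```

```text
0 -105 [347.4 199. ] [340.4 197.4]
0 -100 [349.1 199.4] [342.2 197.8]
2 -105 [347.4 197.2] [340.4 195.8]
2 -100 [349.1 197.6] [342.1 196.2]
4 -105 [347.3 195.3] [340.3 194.2]
4 -100 [349.  195.7] [342.  194.6]
6 -105 [347.1 193.5] [340.1 192.6]
6 -100 [348.9 193.9] [341.9 193. ]
8 -105 [346.9 191.6] [339.9 190.9]
8 -100 [348.6 192. ] [341.6 191.3]
10 -105 [346.6 189.7] [339.6 189.3]
10 -100 [348.3 190.1] [341.4 189.7]
```

```bash
python3 -m handwheel '[{"hand":1,"tx":0,"ty":0,"tz":-1,"roll":0},{"hand":1,"tx":0,"ty":0,"tz":-1.5,"roll":0},{"hand":1,"tx":0,"ty":0,"tz":-1.5,"roll":0}]' 15
python3 -m handwheel '[{"hand":1,"tx":0,"ty":0,"tz":-1,"roll":0},{"hand":1,"tx":0,"ty":0,"tz":-1.5,"roll":0},{"hand":1,"tx":0,"ty":0,"tz":-1.5,"roll":0}]' 15
```

```text
clock: 23.42
tool_pos: [0.6081, -0.2691, 0.075]
tool_rot: [0.061, 0.998, 0.0, -0.0]
force: [-4.5, 0.3, 3.1]
opening: 0.0593
clock: 23.8
tool_pos: [0.6077, -0.269, 0.0734]
tool_rot: [0.061, 0.998, 0.0, -0.001]
force: [-5.7, 1.1, 3.5]
opening: 0.0598
```

```bash
python3 -m handwheel '[{"hand":1,"tx":-1,"ty":0.1,"tz":-1,"roll":0},{"hand":1,"tx":-1,"ty":0.1,"tz":-2,"roll":0},{"hand":1,"tx":-1,"ty":0.1,"tz":-2,"roll":0}]' 15
python3 -m handwheel '[{"hand":1,"tx":-1,"ty":0.1,"tz":-1,"roll":0},{"hand":1,"tx":-1,"ty":0.1,"tz":-2,"roll":0},{"hand":1,"tx":-1,"ty":0.1,"tz":-2,"roll":0}]' 15
```

```text
clock: 24.18
tool_pos: [0.607, -0.2689, 0.0714]
tool_rot: [0.061, 0.998, 0.0, -0.001]
force: [-5.3, 1.9, 3.0]
opening: 0.0597
clock: 24.55
tool_pos: [0.6067, -0.2688, 0.0704]
tool_rot: [0.061, 0.998, 0.0, 0.0]
force: [-5.6, 0.8, 7.1]
opening: 0.06
```

```bash
python3 -m handwheel '[{"hand":1,"tx":-1,"ty":0.1,"tz":-1,"roll":0},{"hand":1,"tx":-1,"ty":0.1,"tz":-1,"roll":0},{"hand":1,"tx":-1,"ty":0.1,"tz":-1,"roll":0}]' 15
python3 - <<'E'
from h import *
o=env.get_obs();print(o['tool_pos'],o['force'],o['moment'])
d=cap('side');np.save('s10.npy',d,allow_pickle=True)
c=cap('scene');w=cap('wrist');np.save('w10.npy',w,allow_pickle=True)
f=lambda i,x,y,W,H,a,b:cv2.resize(i['frame'][y:y+H,x:x+W,::-1],(a,b),interpolation=cv2.INTER_CUBIC)
cv2.imwrite('pics/c10.png',np.hstack([np.vstack([f(d,300,165,50,37,400,300),f(c,240,190,50,37,400,300)]),f(w,160,120,320,360,400,600)]))
E
```

```text
clock: 24.92
tool_pos: [0.6066, -0.2688, 0.0703]
tool_rot: [0.061, 0.998, -0.0, 0.001]
force: [-5.0, 1.7, 11.3]
opening: 0.0595
[ 0.60663776 -0.26884519  0.07032416] [-5.00127216  1.66102301 11.29619699] [0.59397248 1.04789116 0.04493371]
```

```bash
python3 - <<'E'
from h import *
w=np.load('w10.npy',allow_pickle=True).item();t=np.radians(173)
def P(x,y,z,o=(.567,-.263)):return np.array([o[0]+(np.cos(t)*x-np.sin(t)*y)/1e3,o[1]+(np.sin(t)*x+np.cos(t)*y)/1e3,z/1e3])
for n,x,z in[('outer86',86,102),('rim65',65,102),('rim65b',65,60),('ledge45',45,33),('hi@60',60,38),('hi@55',55,38),('hi@60 2deg',60,43),('rib top',-14,88)]:
    print(n,[proj(w,P(x,y,z)).round(0).tolist() for y in(-25,0,25)])
g=cv2.cvtColor(w['frame'],cv2.COLOR_RGB2GRAY)
for u in(265,320,375):
    print(u,' '.join(f'{v}:{g[v-1:v+2,u-2:u+3].mean():.0f}' for v in range(60,300,5)))
E
```

```text
outer86 [[421.0, -67.0], [326.0, -68.0], [232.0, -67.0]]
rim65 [[416.0, 20.0], [326.0, 20.0], [237.0, 20.0]]
rim65b [[388.0, 58.0], [325.0, 58.0], [262.0, 58.0]]
ledge45 [[376.0, 117.0], [325.0, 117.0], [273.0, 117.0]]
hi@60 [[379.0, 82.0], [325.0, 82.0], [271.0, 82.0]]
hi@55 [[379.0, 93.0], [325.0, 93.0], [271.0, 93.0]]
hi@60 2deg [[381.0, 80.0], [325.0, 80.0], [269.0, 80.0]]
rib top [[392.0, 271.0], [325.0, 271.0], [259.0, 271.0]]
265 60:92 65:190 70:192 75:243 80:244 85:244 90:243 95:244 100:243 105:244 110:243 115:244 120:124 125:94 130:97 135:93 140:98 145:94 150:79 155:81 160:81 165:82 170:85 175:89 180:96 185:98 190:97 195:96 200:104 205:245 210:245 215:181 220:181 225:181 230:181 235:181 240:181 245:180 250:136 255:37 260:11 265:9 270:10 275:9 280:11 285:17 290:16 295:17
320 60:93 65:195 70:196 75:238 80:244 85:244 90:244 95:245 100:243 105:244 110:244 115:244 120:136 125:95 130:95 135:94 140:99 145:88 150:52 155:52 160:51 165:50 170:51 175:55 180:97 185:98 190:90 195:96 200:69 205:209 210:185 215:185 220:184 225:184 230:184 235:183 240:183 245:184 250:8 255:10 260:9 265:9 270:9 275:9 280:10 285:17 290:18 295:18
375 60:83 65:191 70:195 75:188 80:194 85:193 90:189 95:198 100:187 105:189 110:187 115:187 120:99 125:56 130:57 135:57 140:57 145:56 150:24 155:25 160:24 165:24 170:24 175:25 180:58 185:58 190:58 195:57 200:56 205:187 210:187 215:187 220:187 225:186 230:186 235:185 240:185 245:184 250:10 255:9 260:9 265:9 270:10 275:7 280:9 285:17 290:19 295:18
```

```bash
python3 - <<'E'
from h import *
w=np.load('w10.npy',allow_pickle=True).item();t=np.radians(173)
g=cv2.cvtColor(w['frame'],cv2.COLOR_RGB2GRAY).astype(float)
def hh(P):
    v=P[:2]-[.567,-.263];return (np.array([np.cos(t)*v[0]+np.sin(t)*v[1],-np.sin(t)*v[0]+np.cos(t)*v[1]])*1e3).round(1)
print('rows',[ (v,int(g[v,320])) for v in list(range(56,80))+list(range(244,252))])
for z in(.033,.036,.038,.041):
  print(z,'end',hh(at(w,(320,74),z)),'board',hh(at(w,(320,119),z)),hh(at(w,(320,204),z)),'rib',hh(at(w,(320,248),z)))
print('rim',hh(at(w,(320,62),.06)))
for v in(85,105,220):
  r=g[v];e=[(u,int(r[u-2]),int(r[u+2])) for u in range(180,460) if abs(r[u+1]-r[u-1])>40];print(v,e)
print('y',hh(at(w,(320,95),.038)))
E
```

```text
rows [(56, 86), (57, 89), (58, 89), (59, 86), (60, 89), (61, 103), (62, 160), (63, 195), (64, 194), (65, 195), (66, 195), (67, 195), (68, 195), (69, 196), (70, 196), (71, 194), (72, 193), (73, 192), (74, 228), (75, 243), (76, 243), (77, 245), (78, 244), (79, 244), (244, 183), (245, 182), (246, 184), (247, 165), (248, 100), (249, 9), (250, 2), (251, 9)]
0.033 end [64.2  2.3] board [44.   2.3] [2.4 2.4] rib [-21.2   2.5]
0.036 end [63.7  2.3] board [43.8  2.3] [2.9 2.4] rib [-20.3   2.4]
0.038 end [63.3  2.3] board [43.7  2.3] [3.2 2.4] rib [-19.7   2.4]
0.041 end [62.7  2.2] board [43.4  2.3] [3.7 2.4] rib [-18.9   2.4]
rim [63.5  2.1]
85 [(213, 89, 179), (214, 89, 175), (233, 180, 243), (427, 188, 81), (428, 189, 83)]
105 [(214, 89, 184), (215, 89, 182), (216, 96, 184), (230, 182, 243), (349, 243, 184), (350, 244, 180), (425, 192, 85), (426, 191, 79), (427, 184, 82)]
220 [(232, 95, 173), (233, 95, 174), (408, 185, 84), (409, 183, 85)]
y [54.3  2.3]
```

```bash
python3 - <<'E'
from h import *
w=np.load('w10.npy',allow_pickle=True).item();t=np.radians(173)
g=cv2.cvtColor(w['frame'],cv2.COLOR_RGB2GRAY).astype(int)
W=lambda v,a,b,z:(np.linalg.norm(at(w,(a,v),z)-at(w,(b,v),z))*1e3).round(1)
for z in(.026,.03,.033,.036,.04,.045):print(z,'ledge',W(85,213,427,z),W(105,215,426,z),'plate220',W(220,232.5,408.5,z))
T=w['world_to_cam'];print(-T[:3,:3].T@T[:3,3])
for v in(68,80,100,112,130,160,190,215,235):print(v,g[v,204:440:6].tolist())
# whole-frame low-res for shape
E
```

```text
0.026 ledge 105.8 105.7 plate220 95.7
0.03 ledge 103.5 103.4 plate220 93.6
0.033 ledge 101.8 101.7 plate220 92.0
0.036 ledge 100.1 100.0 plate220 90.5
0.04 ledge 97.8 97.7 plate220 88.4
0.045 ledge 94.9 94.8 plate220 85.8
[ 0.53649231 -0.26022915  0.20973685]
68 [86, 88, 185, 185, 188, 189, 190, 192, 188, 193, 192, 192, 193, 192, 193, 194, 195, 197, 196, 198, 197, 198, 196, 195, 195, 195, 196, 194, 195, 197, 192, 197, 192, 193, 191, 188, 191, 192, 80, 81]
80 [89, 92, 183, 181, 185, 243, 243, 243, 243, 243, 244, 244, 244, 244, 244, 244, 244, 245, 244, 244, 245, 244, 243, 244, 244, 243, 243, 243, 195, 195, 195, 194, 192, 192, 192, 189, 189, 190, 81, 75]
100 [91, 87, 177, 180, 180, 244, 243, 244, 244, 243, 244, 243, 243, 244, 244, 243, 244, 244, 243, 243, 244, 244, 244, 243, 243, 181, 190, 188, 190, 187, 194, 191, 190, 186, 189, 187, 188, 150, 82, 83]
112 [92, 87, 168, 183, 183, 243, 244, 244, 244, 244, 244, 244, 243, 244, 244, 244, 245, 244, 245, 244, 244, 244, 244, 243, 186, 183, 190, 187, 193, 187, 193, 190, 188, 189, 186, 191, 196, 95, 83, 88]
130 [90, 92, 90, 91, 176, 244, 245, 244
[... 169 characters left out ...]
 245, 207, 102, 100, 53, 51, 50, 50, 95, 98, 98, 54, 51, 53, 53, 60, 59, 55, 56, 21, 21, 24, 29, 59, 56, 188, 186, 185, 87, 84, 85, 87, 83]
190 [92, 91, 92, 92, 94, 181, 243, 245, 243, 94, 98, 97, 97, 97, 98, 96, 98, 97, 98, 97, 60, 61, 57, 55, 58, 58, 58, 57, 58, 58, 59, 60, 189, 183, 189, 84, 86, 87, 85, 82]
215 [95, 92, 94, 98, 92, 176, 228, 185, 176, 184, 179, 174, 179, 182, 186, 177, 184, 183, 185, 182, 191, 183, 186, 181, 183, 182, 185, 188, 187, 185, 191, 182, 187, 179, 185, 84, 84, 86, 84, 84]
235 [93, 94, 94, 92, 95, 166, 177, 183, 182, 184, 180, 173, 180, 184, 187, 181, 186, 184, 185, 183, 189, 185, 185, 179, 182, 180, 182, 189, 188, 185, 190, 180, 186, 178, 99, 84, 85, 86, 86, 87]
```

```bash
python3 - <<'E'
from h import *
from scipy.optimize import brentq
w=np.load('w10.npy',allow_pickle=True).item();t=np.radians(173)
g=cv2.GaussianBlur(cv2.cvtColor(w['frame'],cv2.COLOR_RGB2GRAY),(1,9),0).astype(float)
def cross(r,us,th):
    for a,b in zip(us[:-1],us[1:]):
        if (r[a]-th)*(r[b]-th)<0:return a+(b-a)*(th-r[a])/(r[b]-r[a])
W=lambda v,a,b,z:np.linalg.norm(at(w,(a,v),z)-at(w,(b,v),z))*1e3
for v,wd in [(75,106),(90,106),(108,106),(130,90),(140,90),(150,90),(175,90),(190,90),(205,90),(220,90),(235,90),(243,90)]:
    a=cross(g[v],list(range(205,245)),135);b=cross(g[v],list(range(440,396,-1)),135)
    try:z=brentq(lambda z:W(v,a,b,z)-wd,0,.1)
    except Exception as e:z=None
    print(v,wd,a and round(a,1),b and round(b,1),z and round(z*1e3,1),at(w,(320,v),z or .035).round(3)[0])
f=g[60:118,[375,385,395,405]].mean(1);print(f.round(0).astype(int).tolist())
E
```

```text
75 106 213.0 427.9 25.3 0.502
90 106 214.0 426.9 25.3 0.509
108 106 215.1 425.7 25.6 0.517
130 90 226.8 415.3 37.5 0.528
140 90 227.5 414.4 37.2 0.533
150 90 227.9 413.7 37.3 0.537
175 90 229.6 412.1 37.4 0.549
190 90 230.5 410.9 37.3 0.557
205 90 231.5 409.8 37.1 0.564
220 90 232.4 408.7 37.1 0.572
235 90 233.4 407.6 37.1 0.58
243 90 233.7 407.3 37.5 0.584
[92, 105, 126, 150, 171, 183, 189, 192, 193, 193, 193, 192, 191, 190, 188, 187, 187, 188, 189, 191, 192, 193, 193, 193, 192, 191, 190, 190, 189, 189, 190, 190, 192, 194, 195, 195, 194, 190, 188, 186, 186, 188, 188, 189, 189, 189, 189, 189, 189, 189, 189, 189, 188, 188, 189, 189, 188, 184]
```

```bash
python3 -m handwheel '[{"hand":0.2,"tx":0,"ty":0,"tz":1,"roll":0},{"hand":0.2,"tx":0,"ty":0,"tz":2,"roll":0},{"hand":0.2,"tx":0,"ty":0,"tz":4,"roll":0},{"hand":0.2,"tx":0,"ty":0,"tz":6,"roll":0},{"hand":0.2,"tx":-7,"ty":0.8,"tz":6,"roll":0},{"hand":0.2,"tx":-13,"ty":1.6,"tz":6,"roll":0},{"hand":0.2,"tx":-13,"ty":1.6,"tz":6,"roll":0}]' 15
python3 - <<'E'
from h import *
o=env.get_obs();print(o['tool_pos'],o['force'],o['opening'])
w=cap('wrist')
g=cv2.cvtColor(w['frame'],cv2.COLOR_RGB2GRAY).astype(int)
c=g[:,320];print([(v,int(c[v])) for v in range(60,330) if abs(c[v+1]-c[v-1])>30])
for v in range(100,300,25): print(v,[u for u in range(190,450) if abs(g[v,u+1]-g[v,u-1])>35])
np.save('w11.npy',w,allow_pickle=True)
E
```

```text
clock: 25.95
tool_pos: [0.5917, -0.2674, 0.0746]
tool_rot: [0.061, 0.998, 0.0, -0.0]
force: [-0.1, 0.5, 0.1]
opening: 0.0703
[ 0.59165246 -0.26739459  0.07459445] [-0.05600979  0.46557043  0.10949185] 0.0702570518132986
[(86, 224), (87, 134), (88, 79), (103, 88), (104, 173), (108, 191), (109, 243), (151, 237), (152, 189), (153, 92), (177, 77), (178, 46), (205, 55), (228, 52), (229, 101), (230, 162), (271, 179), (272, 138), (273, 35)]
100 []
125 [219, 220, 234, 235, 343, 344, 422, 423, 424]
150 [221, 222, 235, 236, 286, 287, 318, 319, 337, 338, 420, 421, 422]
175 [232, 233, 236, 237, 255, 256, 391, 392, 393, 410, 411]
200 [233, 234, 238, 239, 256, 257, 258, 269, 270, 293, 294, 312, 354, 390, 391, 392, 408, 409, 410]
225 [235, 236, 257, 258, 389, 390, 407, 408]
250 [236, 237, 405, 406]
275 [232, 233, 247, 248, 250, 252, 253, 268, 269, 270, 377, 378, 392, 393, 395, 397, 398, 412, 413]
```

```bash
python3 - <<'E'
from h import *
w=np.load('w11.npy',allow_pickle=True).item()
print('rib face',at(w,(320,272.5),.0373),'rim edge +x',at(w,(320,104),.06),'ledge/wall y',at(w,(221.5,150),.032)[1],at(w,(421,150),.032)[1],'plate y',at(w,(236.5,250),.0373)[1],at(w,(405.5,250),.0373)[1])
E
python3 -m handwheel '[{"hand":1,"tx":0,"ty":0,"tz":0,"roll":0},{"hand":1,"tx":0,"ty":0,"tz":0,"roll":0},{"hand":1,"tx":0,"ty":0,"tz":0,"roll":0},{"hand":1,"tx":0,"ty":0,"tz":0,"roll":0},{"hand":1,"tx":-3,"ty":0.4,"tz":0,"roll":0},{"hand":1,"tx":-7,"ty":0.9,"tz":0,"roll":0},{"hand":1,"tx":-11,"ty":1.3,"tz":0,"roll":0},{"hand":1,"tx":-15,"ty":1.8,"tz":0,"roll":0},{"hand":1,"tx":-18,"ty":2.2,"tz":0,"roll":0},{"hand":1,"tx":-18,"ty":2.2,"tz":0,"roll":0}]' 25
```

```text
rib face [ 0.5864075  -0.26828758  0.0373    ] rim edge +x [ 0.50375113 -0.25775112  0.06      ] ledge/wall y -0.31038339306974416 -0.2089725534797705 plate y -0.31106283312891175 -0.22130081299388613
clock: 27.25
tool_pos: [0.5739, -0.2651, 0.0747]
tool_rot: [0.061, 0.998, 0.0, -0.0]
force: [-1.0, 0.1, 1.3]
opening: 0.0595
```

```bash
python3 -m handwheel '[{"hand":1,"tx":-2,"ty":0.3,"tz":0,"roll":0},{"hand":1,"tx":-4,"ty":0.5,"tz":0,"roll":0},{"hand":1,"tx":-5,"ty":0.6,"tz":0,"roll":0},{"hand":1,"tx":-5,"ty":0.6,"tz":0,"roll":0}]' 25
python3 -m handwheel '[{"hand":1,"tx":-1,"ty":0.1,"tz":0,"roll":0},{"hand":1,"tx":-2,"ty":0.2,"tz":0,"roll":0},{"hand":1,"tx":-2,"ty":0.2,"tz":0,"roll":0}]' 25
```

```text
clock: 27.75
tool_pos: [0.5695, -0.2645, 0.0747]
tool_rot: [0.061, 0.998, 0.0, -0.0]
force: [0.5, -0.5, 0.4]
opening: 0.0596
clock: 28.12
tool_pos: [0.5679, -0.2643, 0.0747]
tool_rot: [0.061, 0.998, -0.0, 0.0]
force: [2.6, 0.2, -1.3]
opening: 0.0599
```

```bash
python3 -m handwheel '[{"hand":0.2,"tx":0,"ty":0,"tz":0,"roll":0},{"hand":0.2,"tx":0,"ty":0,"tz":0,"roll":0},{"hand":0.2,"tx":0,"ty":0,"tz":0,"roll":0},{"hand":0.2,"tx":0,"ty":0,"tz":8,"roll":0},{"hand":0.2,"tx":0,"ty":0,"tz":20,"roll":0},{"hand":0.2,"tx":0,"ty":0,"tz":40,"roll":0},{"hand":0.2,"tx":0,"ty":0,"tz":70,"roll":0},{"hand":0.2,"tx":0,"ty":0,"tz":110,"roll":0},{"hand":0.2,"tx":0,"ty":0,"tz":150,"roll":0},{"hand":0.2,"tx":-20,"ty":0,"tz":170,"roll":0},{"hand":0.2,"tx":-20,"ty":0,"tz":170,"roll":0}]' 25
python3 - <<'E'
from h import *
o=env.get_obs();print(o['tool_pos'],o['force'],o['opening'])
w=cap('wrist','w12.png');np.save('w12.npy',w,allow_pickle=True)
t=np.radians(173)
P=lambda x,y,z:np.array([.5683+(np.cos(t)*x-np.sin(t)*y)/1e3,-.263+(np.sin(t)*x+np.cos(t)*y)/1e3,z/1e3])
for n,a in [('rimA',(-65,0,102)),('rimB',(65,0,102)),('ribtop',(0,0,87)),('rib+face base',(6,0,37)),('L',(30,-53,102)),('R',(30,53,102)),('pl',(30,-45,37)),('pr',(30,45,37))]:print(n,proj(w,P(*a)).round(1))
g=cv2.cvtColor(w['frame'],cv2.COLOR_RGB2GRAY).astype(int)
for u in(300,330,360):print(u,[(v,g[v-2,u],g[v+2,u]) for v in range(40,400) if abs(g[v+1,u]-g[v-1,u])>25])
for x in (55,30,-30,-50):
    v=int(proj(w,P(x,0,37))[1]);print(x,v,[(u,g[v,u-2],g[v,u+2]) for u in range(180,470) if abs(g[v,u+1]-g[v,u-1])>25])
E
```

```text
clock: 29.5
tool_pos: [0.5477, -0.2652, 0.2479]
tool_rot: [0.062, 0.998, -0.001, 0.002]
force: [0.6, -0.4, -0.6]
opening: 0.0704
[ 0.54766969 -0.26516199  0.24793688] [ 0.55265226 -0.35109467 -0.59424498] 0.07037890988676583
rimA [328.3 323.2]
rimB [328.7 179.8]
ribtop [328.3 250.6]
rib+face base [327.6 231.2]
L [391.4 221.7]
R [265.8 221.8]
pl [371.5 208.4]
pr [283.8 208.5]
300 [(146, np.int64(171), np.int64(116)), (147, np.int64(173), np.int64(100)), (149, np.int64(116), np.int64(23)), (150, np.int64(116), np.int64(66)), (152, np.int64(45), np.int64(238)), (153, np.int64(23), np.int64(239)), (154, np.int64(66), np.int64(238)), (179, np.int64(238), np.int64(39)), (180, np.int64(237), np.int64(21)), (181, np.int64(213), np.int64(24)), (207, np.int64(54), np.int64(163)), (208, np.int64(53), np.int64(165)), (209, np.int64(68), np.int64(163)), (229, np.int64(163), np.int64(49)), (230, np.int64(162), np.int64(11)), (231, np.int64(164), np.int64(1)), (232, np.int64(130), np.int64(11)), (253, np.int64(14), np.int64(187)), (254, np.int64(15), np.int64(237)), (255, np.int64(23), np.int64(237
[... 8163 characters left out ...]
77), np.int64(33)), (341, np.int64(82), np.int64(32)), (351, np.int64(32), np.int64(78)), (352, np.int64(29), np.int64(80)), (357, np.int64(79), np.int64(236)), (358, np.int64(80), np.int64(237)), (359, np.int64(78), np.int64(237)), (366, np.int64(236), np.int64(237)), (368, np.int64(237), np.int64(237)), (371, np.int64(237), np.int64(84)), (372, np.int64(237), np.int64(87)), (384, np.int64(91), np.int64(234)), (385, np.int64(88), np.int64(233)), (386, np.int64(84), np.int64(235)), (391, np.int64(233), np.int64(5)), (392, np.int64(234), np.int64(14)), (393, np.int64(234), np.int64(9)), (416, np.int64(25), np.int64(178)), (417, np.int64(22), np.int64(175)), (418, np.int64(39), np.int64(173))]
```

```bash
python3 - <<'E'
from h import *
w=np.load('w12.npy',allow_pickle=True).item();t=np.radians(173)
def hh(P):
    v=P[:2]-[.5683,-.263];return (np.array([np.cos(t)*v[0]+np.sin(t)*v[1],-np.sin(t)*v[0]+np.cos(t)*v[1]])*1e3).round(1)
for v in(180,208,231,262.5,297):print(v,hh(at(w,(326.5,v),.039)))
print('rimA',hh(at(w,(330,322),.102)),'rim65@60?',hh(at(w,(330,153),.06)),'or @102',hh(at(w,(330,180),.102)))
for v,a,b in((183,292,361),(208,292.5,360.5),(263,293.5,358.5),(281,294,358)):print('board width',v,np.linalg.norm(at(w,(a,v),.039)-at(w,(b,v),.039)))
S=cap('scene');D=cap('side');d0=np.load('s3.npy',allow_pickle=True).item();r=slice(235,300),slice(240,330)
p=proj(D,[.583,-.03,.045]).astype(int);print('cover px',p,'change',np.abs(D['frame'][p[1]-15:p[1]+40,p[0]-20:p[0]+50].astype(int)-d0['frame'][p[1]-15:p[1]+40,p[0]-20:p[0]+50]).mean())
o=env.get_obs();print(o['clock'],o['force'],np.abs(o['joint_velocities']).max())
E
```

```text
180 [59.1  1.3]
208 [30.8  1.2]
231 [6.7 1.2]
262.5 [-27.8   1.1]
297 [-67.7   1.1]
rimA [-63.8  -1.6] rim65@60? [85.6 -1.7] or @102 [64.9 -1. ]
board width 183 0.06904751558824897
board width 208 0.06933150753807932
board width 263 0.06920664439545837
board width 281 0.06916235272637662
cover px [283 248] change 18.63168831168831
29.65 [-0.75538591  0.55869282 -0.22791329] 0.01945101731583381
```

```bash
python3 -c "
from rig import env
print(env.sign_off())"
```

```text
the job is handed in; nothing more can be done
None
```

I set the dust cover down on the bench and fitted the deck into the housing. I then handed the job in after about 30 s of the 59 s allowed; no verdict was reported.

**What I did**
- **Cover:** I set it down at about (0.583, -0.030), roughly 0.23 m from the housing, and released it after feeling light contact with the bench.
- **Deck going in:** I gripped the rib by its end faces on the stand and lowered the deck tilted about 31°, low end under the deep rim. Once it touched the first ledge I pivoted it down, with the wrist force at 25 N or less wherever I read it.
- **Snag:** Part-way down, the high end seemed to catch the +x edge at about 15 N. I lifted the deck a few mm, moved it further into the deep pocket and carried on.
- **Settling:** With the deck flat, I gripped the rib again at its centre, because the fingers had slipped about 13 mm along it. I then slid the deck to +x until I felt about 2.6 N, let go and withdrew.

**Last checks (measured from the wrist image)**
- **Level and height:** The deck's board width measured 69.0–69.3 mm along its length, so it is level. The top of the plate was at about 37 mm before the slide.
- **Centring:** The deck is within about 2 mm of centre in both x and y, with no visible twist. The robot was free of contact.

**What disagreed or stayed unsure**
- **Housing position:** The scene and side cameras disagreed by about 9 mm on the housing's x. I settled it by the wrist camera and by feel.
- **Ledge height:** Ledge height estimates ranged from 26 to 33 mm, with about 32 mm the most consistent.
- **Cover check:** I had no pictures left to view at the end, and a numeric before/after comparison of the cover was inconclusive because the arm and its shadow were in the earlier picture. It last looked flat in the pictures taken just after I released it.
- **Bystanders:** I did not check them again at the end.

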